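# Torque check of a filter clamp screw

## Robot

A 6-joint arm with a two-finger parallel gripper is mounted at the origin on a cart in front of the work surface, level with it; the furniture and walls round the work are solid. World frame = base frame: x ahead of the robot, y to its left, z up, the work surface at z = 0. Lengths are in m, angles in rad, forces in N, time in s.
With the tool pointing down it reaches from about 0.3 to 0.875 m from the base axis. Payload 6.4 kg.
Tool frame: the origin (TCP) lies at the centre of the arm's flange, where the gripper is bolted on; the fingertips stand 173 mm ahead of it and the grasp point (between the pads) lies 155 mm ahead of it; y points along the fingers, x is the direction in which the jaws open and shut, and the axes are right-handed (so a half turn about y gives the same grasp; the last joint's range is limited). The gripper opens to 85 mm and grips with 20 to 120 N. Pads are 22 mm wide; open, the fingers measure 114 mm over their backs; the gripper's body (76 mm by 85 mm) begins 54 mm behind the grasp point. The pads swing forward as they close: fully open they stand 13 mm farther back than shut.
Start: joints at [-1.339, 0.181, 1.607, -0, 1.354, -0.206], TCP at [0.244, -0.521, 0.405] pointing down, gripper open.
Joint ranges: [-2.99, 2.99], [-0.89, 2.07], [0.3, 2.58], [-1.14, 4.28], [0, 2.63], [-3.12, 3.12]. Speed limits (rad/s): [2.57, 2.57, 3.01, 3.14, 3.14, 3.14].

## Interface

Orientations are given as a unit quaternion [x, y, z, w].
In Python, from workcell import * gives the robot as it stands. The module is installed in compiled form; this text tells all that it offers.
- The arm moves only by the tool carry_out, never from a script. Its argument "motion" is a list of rows, each a list of 7 numbers: the turn, a rotation vector about the world's x, y, z in rad, then the shift along the world's x, y, z in mm, then the opening, from 0 (shut) to 1 (fully open). A call has 1 to 5 rows; each row shifts and turns the commanded pose from where the row before left it; what a row does not reach is not made up. A row lasts 1/12 s, in which the tool goes at most 41.7 mm and 7.16 degrees, less where a joint would pass 70% of its speed; a pose out of reach is approached as far as the arm can. A call with a gripper value outside its range is refused whole. The fingers move at their own pace and stop on an object; "newtons" is the grip in N (left out, the last holds). Time passes only in rows, so rows that do not move let the fingers close. It gives the time, the measured TCP pose, the force and the opening at its end, in the units of the state.
- observe(): the state, without advancing time (a new reading comes with each control period).
- get_image(name): name is "side" or "top"; returns the picture (480x640x3 uint8, blue, green, red); there is no depth.
- camera_info(name): a dict with "fov_y" (degrees; the focal length in pixels is half the picture's height over the tangent of half this angle, whatever the lens; pixels are square), "cx", "cy" (the principal point, pixels), "R" (3x3) and "t" (3): a world point X has camera coordinates R X + t. Camera axes: x right, y down, z forward; pixel columns grow to the right and rows downward; lengths in m; the calibration is good to about 2 mm. A picture is of the moment at which its call begins. camera_info takes no time and is no camera call.
- hand_in(): hands the job in, once; it reports no verdict.
The state is a dict: "time": time; "joint_positions": joint angles; "qvel": joint speeds; "effort": joint torques, N m; "tool_pos": TCP position; "tool_rot": TCP orientation; "force": force on the tool from outside, world axes, zero at the start; "moment": the same for the moment, N m; "gripper_width": finger opening in m.
Only numpy, scipy, OpenCV 4.12 (cv2) and the standard library are available. Lean on these libraries where they do the work, as an engineer would, in place of code of your own. Each camera call takes 0.05 s, during which the arm holds its last target.

## Task

Check that the clamp screw that holds the black filter ring with the red glass is tight: turn its torque arm clockwise (seen from above) against its spring until the arm's white line stands in the green band of the dial, and keep it in the green for at least one second. Never go into the red, where the screw itself would turn. Then ease the arm back to zero without letting it snap back, let go of it, and leave the other clamp's arm alone.

Things in the scene. Friction and masses are not known exactly. Their poses are not given: they have to be found in the camera images.
- red_grip (a point): Middle of the upright black round grip (18 mm diameter) at the free end of the torque arm on the red filter's clamp; the grip spans 75 to 112 mm above the worktop, this point 95 mm, over a 22 mm wide arm end. x axis: level along the arm to the screw's upright axis, 120 mm away; z up. Turning clockwise moves the grip along its y axis, on a 120 mm arc round the screw.
- red_clamp: Metal clamp block (118 x 74 mm, fixed to the worktop) holding the black filter ring with red glass (36 mm). Origin: on the worktop, under the clamp screw's axis; x runs from the screw to the filter, 48 mm away; z up. At rest the torque arm points along -x, roughly towards the robot; arm (7 mm wide) and white dial lie 57 to 75 mm above the worktop.
- red_arm (a joint): Angle (rad) of that torque arm against the screw and dial: 0 at rest, growing clockwise from above. A 4 N m/rad spring (damping 0.3 N m s/rad) pulls it to 0: about 9 N at the grip at 0.27 rad. Green band of the dial: 0.15 to 0.40 rad (grip moved 18 to 48 mm); red from 0.46 rad. Let go when wound, it snaps back at several rad/s, which is too fast.
- red_screw (a joint): Angle (rad) of the clamp screw with its dial: 0 at the start, growing clockwise. It is tight and stays at 0 up to 2.0 N m, which the arm reaches at 0.50 rad.
- blue_arm (a joint): Angle (rad) of the torque arm of the other, otherwise identical clamp, which holds the light grey filter ring with blue glass: not to be moved.

How it is judged:
On the way:
1. the torque arm of the red filter's clamp stands in the green (0.15 to 0.40 rad) for 1 s (value of joint red_arm between 0.15 and 0.4 rad), for 1 s.
At the end, for the whole second after the job is handed in: The red filter's torque arm is back at zero (within 0.05 rad), its screw stands where it was (within 0.05 rad), and the other torque arm stands at zero (within 0.05 rad) (value of joint red_arm between -0.05 and 0.05 rad and value of joint red_screw between -0.05 and 0.05 rad and value of joint blue_arm between -0.05 and 0.05 rad); the robot touches nothing.
It fails at once if the torque arm goes into the red (over 0.46 rad) (value of joint red_arm above 0.46 rad).
It fails at once if the torque arm is turned the wrong way (beyond -0.10 rad) (value of joint red_arm below -0.1 rad).
It fails at once if the clamp screw itself turns (by more than 0.05 rad) (value of joint red_screw above 0.05 rad or value of joint red_screw below -0.05 rad).
It fails at once if the torque arm snaps back (faster than 2 rad/s) (velocity of joint red_arm below -2 rad/s).
It fails at once if the other clamp's torque arm is moved (by more than 0.08 rad) (value of joint blue_arm above 0.08 rad or value of joint blue_arm below -0.08 rad).
It also fails if it takes over 40 s, if anything falls off the work surface, if the arm or the gripper's body presses on something with over 40 N, if the wrist force passes 120 N, or if a joint passes its speed limit or range.

## Working session

There is one attempt and no reset: what is moved stays moved. The work goes in short steps, Python scripts to look and compute and a tool call to move; the robot and the scene stay as the last step left them, time stands still between calls to the robot, and variables do not carry over. Pictures are saved under pics/ and viewed, and the job is handed in when it is done.

Besides the shell and the picture viewer there is one more tool, called after "Call:" as name(argument=value, ...) on one line, values as JSON. carry_out: Moves the arm, as the interface text tells. Its arguments: {"type":"object","properties":{"motion":{"type":"array"},"newtons":{"type":"number"}},"required":["motion"]}

```bash
mkdir -p pics
python3 - <<'E'
from workcell import *
import cv2
for n in ("side","top"):
    cv2.imwrite(f"pics/{n}0.png",get_image(n)); print(n,camera_info(n))
s=observe(); print(s)
E
```

```text
side {'fov_y': 57.26016993051377, 'cx': 317.0207485717182, 'cy': 234.67548747415023, 'R': array([[ 0.99535687, -0.09451575,  0.01820621],
       [-0.03315576, -0.51424803, -0.85700039],
       [ 0.09036254,  0.85241758, -0.51499405]]), 't': array([-0.53594324,  0.06132903,  0.89829877])}
top {'fov_y': 49.32492589165502, 'cx': 313.065439079217, 'cy': 240.41627576589, 'R': array([[-0.03033474, -0.99943116,  0.0147361 ],
       [-0.98109327,  0.02695237, -0.19164957],
       [ 0.19114338, -0.02027113, -0.98135278]]), 't': array([-0.04215152,  0.5595609 ,  0.84651964])}
{'time': 0.1, 'joint_positions': array([-1.33929616e+00,  1.81492969e-01,  1.60787919e+00,  4.12269956e-06,
        1.35379009e+00, -2.06299514e-01]), 'qvel': array([ 0.0019312 , -0.00020526, -0.00121221,  0.00042742,  0.00022587,
       -0.00112176]), 'effort': array([ 2.42487067e-04, -4.45879269e+01, -3.52241099e+01, -2.74103159e-04,
        4.06910534e-03, -1.41581083e-05]), 'tool_pos': array([ 0.24373634, -0.52054897,  0.40387321]), 'tool_rot': array([-0.5962576 ,  0.37988702, -0.37909438,  0.59703448]), 'force': array([ 0.55028927, -0.25239597, -0.6803442 ]), 'moment': array([-0.03219536, -0.05881719,  0.01351535]), 'gripper_width': 0.08548211702552673}
```

View pics/side0.png

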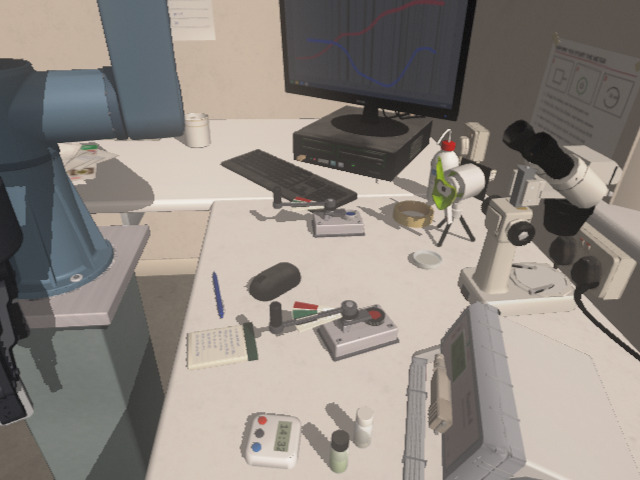

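View pics/top0.png

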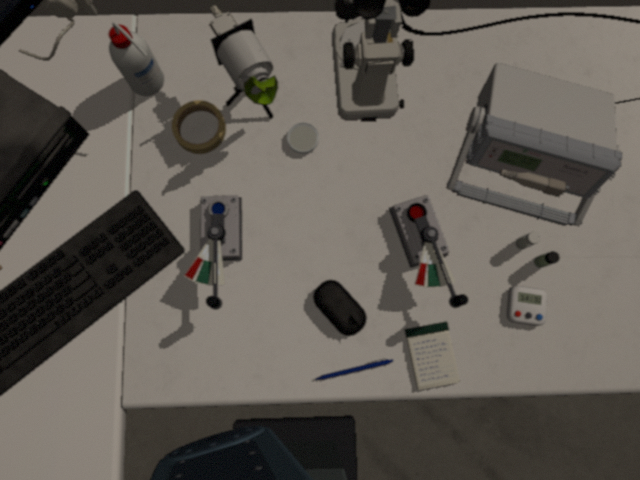

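Run:
```python
from scipy.spatial.transform import Rotation as R
print(R.from_quat([-0.5962576 ,  0.37988702, -0.37909438,  0.59703448]).as_matrix().round(3))
```

```text
[[ 0.424 -0.     0.906]
 [-0.906  0.002  0.424]
 [-0.002 -1.     0.   ]]
```

The top view shows the red clamp with its filter at (417,212), screw at (430,234) and grip at (459,300). The blue clamp is at (217,210). In the side view the red grip is at about (276,317) and the screw at about (349,310). Clockwise moves the grip left in the top picture, towards +y.

```bash
cat > h.py <<'E'
from workcell import *
import cv2, numpy as np
def ray(n,u,v):
    c=camera_info(n); f=240/np.tan(np.radians(c["fov_y"]/2))
    d=c["R"].T@np.array([(u-c["cx"])/f,(v-c["cy"])/f,1]); return -c["R"].T@c["t"],d
def onz(n,u,v,z):
    o,d=ray(n,u,v); return o+d*(z-o[2])/d[2]
def tri(n1,p1,n2,p2):
    o,d=ray(n1,*p1);q,e=ray(n2,*p2)
    s=np.linalg.lstsq(np.c_[d,-e],q-o,rcond=None)[0]
    a,b=o+d*s[0],q+e*s[1]; return (a+b)/2,np.linalg.norm(a-b)
def proj(n,X):
    c=camera_info(n); f=240/np.tan(np.radians(c["fov_y"]/2)); p=c["R"]@X+c["t"]; return p[:2]/p[2]*f+[c["cx"],c["cy"]]
E
python3 - <<'E'
from h import *
t=cv2.imread("pics/top0.png"); s=cv2.imread("pics/side0.png")
cv2.imwrite("pics/z1.png",np.hstack([cv2.resize(t[190:320,380:480],(400,520),interpolation=cv2.INTER_CUBIC),cv2.resize(s[280:380,260:360],(400,400),interpolation=cv2.INTER_CUBIC)[:400].copy() if 0 else cv2.copyMakeBorder(cv2.resize(s[290:390,260:360],(400,400),interpolation=cv2.INTER_CUBIC),0,120,0,0,cv2.BORDER_CONSTANT)]))
def blob(im,x0,x1,y0,y1,th):
    m=(im[y0:y1,x0:x1].max(2)<th).astype(np.uint8)
    n,l,st,c=cv2.connectedComponentsWithStats(m)
    for i in range(1,n):
        if st[i,4]>20: print(st[i,:2]+[x0,y0],st[i,2:],c[i]+[x0,y0])
for th in (30,45): print("top",th); blob(t,440,475,285,315,th); print("side"); blob(s,262,292,295,340,th)
# red disc
h=cv2.cvtColor(t,cv2.COLOR_BGR2HSV); m=((h[...,1]>150)&((h[...,0]<8)|(h[...,0]>172))&(h[...,2]>60)).astype(np.uint8)
n,l,st,c=cv2.connectedComponentsWithStats(m)
for i in range(1,n):
    if st[i,4]>20: print("red",st[i],c[i])
E
```

```text
top 30
[451 295] [ 16  12 135] [458.06666667 300.17037037]
side
top 45
[449 285] [ 18  22 172] [457.20348837 299.24418605]
side
red [110  28  18  15 148] [117.21621622  36.5       ]
red [411 207  11  11  98] [415.82653061 212.09183673]
red [186 258  16  20 124] [193.41129032 268.16935484]
red [416 264  10  21 120] [421.         274.45833333]
```

View pics/z1.png

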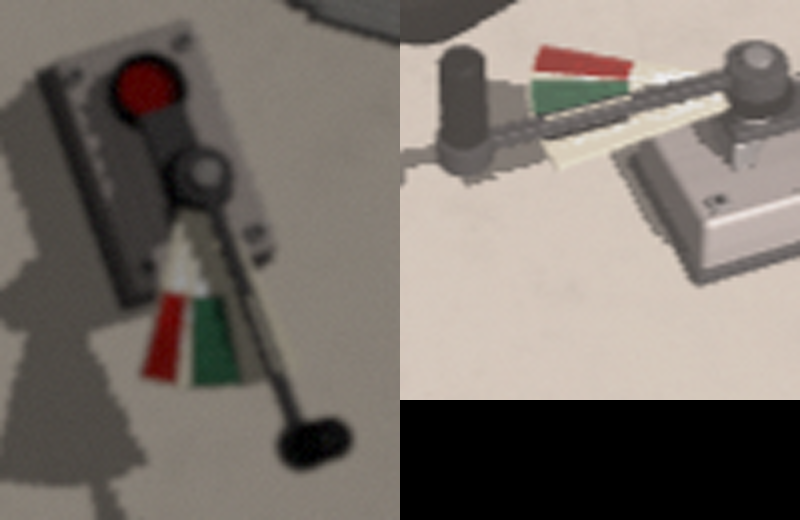

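Run:
```python
from h import *
print(onz("side",275.7,303.7,.112), onz("side",275.8,314,.095),onz("side",275.8,324.5,.075))
print("top mid",onz("top",458.1,300.2,.090),onz("top",458.1,300.2,.095))
print(tri("top",(458.5,300),"side",(275.8,314)))
# screw top cap: unknown z; arm axis via filter at z~?
for z in (.04,.05,.06): print("filt",z,onz("top",415.8,212.1,z))
print("screw",tri("top",(431.5,233),"side",(260+355/4,290+58/4)))
g=onz("side",275.8,314,.095)
for z in (.057,.075,.095,.112): print(z,proj("top",np.r_[g[:2],z]))
```

```text
[ 0.4489934  -0.28991886  0.112     ] [ 0.44858751 -0.29268126  0.095     ] [ 0.44798339 -0.29301317  0.075     ]
top mid [ 0.44578268 -0.29016704  0.09      ] [ 0.44542982 -0.28869332  0.095     ]
(array([ 0.4472334 , -0.29003628,  0.09255092]), np.float64(0.002653168043093972))
filt 0.04 [ 0.60712126 -0.24255696  0.04      ]
filt 0.05 [ 0.60465936 -0.24030336  0.05      ]
filt 0.06 [ 0.60219746 -0.23804975  0.06      ]
screw (array([ 0.56173378, -0.25840354,  0.07701236]), np.float64(0.0014800229875566661))
0.057 [453.82998724 300.04224665]
0.075 [456.86627358 299.1749079 ]
0.095 [460.38881605 298.16866632]
0.112 [463.51423398 297.27586645]
```

Call:
carry_out(motion=[[0, 0, -0.03, 20, 23, 0, 0.5], [0, 0, -0.03, 20, 23, 0, 0.5], [0, 0, -0.03, 20, 23, 0, 0.5], [0, 0, -0.03, 20, 23, 0, 0.5], [0, 0, -0.03, 20, 23, 0, 0.5]], newtons=40)

```text
time: 0.52
tool_pos: [0.3444, -0.4045, 0.4042]
tool_rot: [-0.566, 0.424, -0.423, 0.566]
force: [0.1, 0.5, -0.2]
gripper_width: 0.0427
```

Call:
carry_out(motion=[[0, 0, 0, 20, 23, -10, 0.5], [0, 0, 0, 20, 23, -10, 0.5], [0, 0, 0, 20, 23, -10, 0.5], [0, 0, 0, 20, 23, -10, 0.5], [0, 0, 0, 20, 23, -10, 0.5]])

```text
time: 0.93
tool_pos: [0.4444, -0.2893, 0.3539]
tool_rot: [-0.566, 0.423, -0.423, 0.567]
force: [1.1, -0.3, -0.5]
gripper_width: 0.043
```

Call:
carry_out(motion=[[0, 0, 0, 0, 0, 0, 0.5], [0, 0, 0, 0, 0, 0, 0.5], [0, 0, 0, 0, 0, 0, 0.5]])

```text
time: 1.18
tool_pos: [0.4437, -0.2909, 0.3546]
tool_rot: [0.567, -0.423, 0.423, -0.567]
force: [-1.0, -0.9, -0.3]
gripper_width: 0.0428
```

Run:
```python
from h import *
s=observe(); print(s["time"],s["tool_pos"],s["gripper_width"],s["force"])
from scipy.spatial.transform import Rotation as R
print(R.from_quat(s["tool_rot"]).as_matrix().round(3))
for n in("side","top"): cv2.imwrite(f"pics/{n}1.png",get_image(n))
```

```text
1.1833 [ 0.44369383 -0.29092314  0.35462979] 0.042821099324078904 [-0.98109154 -0.86260281 -0.3004759 ]
[[ 0.285 -0.001  0.959]
 [-0.959 -0.     0.285]
 [ 0.    -1.    -0.001]]
```

View pics/side1.png

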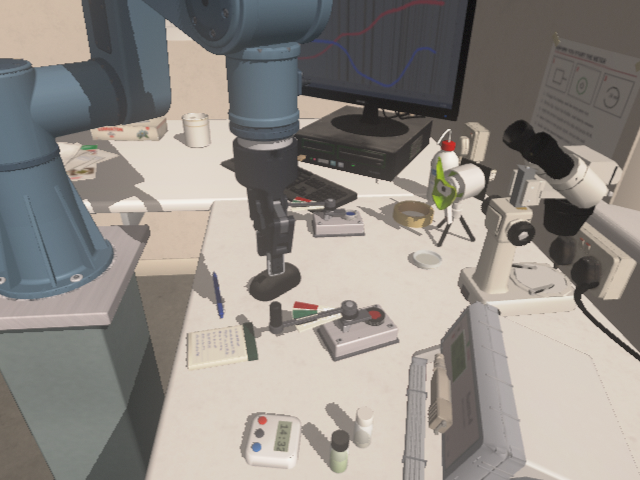

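View pics/top1.png

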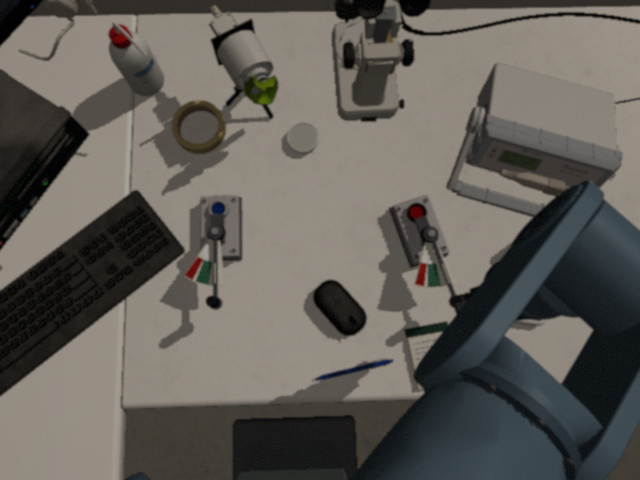

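The gripper is above the grip, with side-view fingertips near (270,265) over the grip at (276,317), and nothing has been touched. I'm lowering it astride the grip now.

Call:
carry_out(motion=[[0, 0, 0, 1, 0, -20, 0.5], [0, 0, 0, 1, 0, -20, 0.5], [0, 0, 0, 1, 0, -15, 0.5], [0, 0, 0, 0, 0, -10, 0.5], [0, 0, 0, 0, 0, 0, 0.5]])

```text
time: 1.7
tool_pos: [0.4457, -0.2911, 0.2878]
tool_rot: [-0.566, 0.425, -0.422, 0.566]
force: [-0.6, -0.0, 0.7]
gripper_width: 0.0425
```

Call:
carry_out(motion=[[0, 0, 0, 0, 0, -10, 0.5], [0, 0, 0, 0, 0, -10, 0.5], [0, 0, 0, 0, 0, -10, 0.5], [0, 0, 0, 0, 0, -8, 0.5], [0, 0, 0, 0, 0, 0, 0.5]])

```text
time: 2.12
tool_pos: [0.4462, -0.2902, 0.2496]
tool_rot: [-0.566, 0.424, -0.422, 0.567]
force: [-0.4, 0.2, 0.0]
gripper_width: 0.0427
```

Run:
```python
from h import *
s=observe(); print(s["time"],s["tool_pos"],s["gripper_width"],s["force"])
a=get_image("side");b=get_image("top")
cv2.imwrite("pics/z2.png",np.hstack([cv2.resize(b[190:320,380:480],(400,520),interpolation=cv2.INTER_CUBIC),cv2.resize(a[230:360,260:360],(400,520),interpolation=cv2.INTER_CUBIC)]))
```

```text
2.1167 [ 0.44616649 -0.29020489  0.24963725] 0.04272267477839201 [-0.36759866  0.16845552  0.04574064]
```

View pics/z2.png

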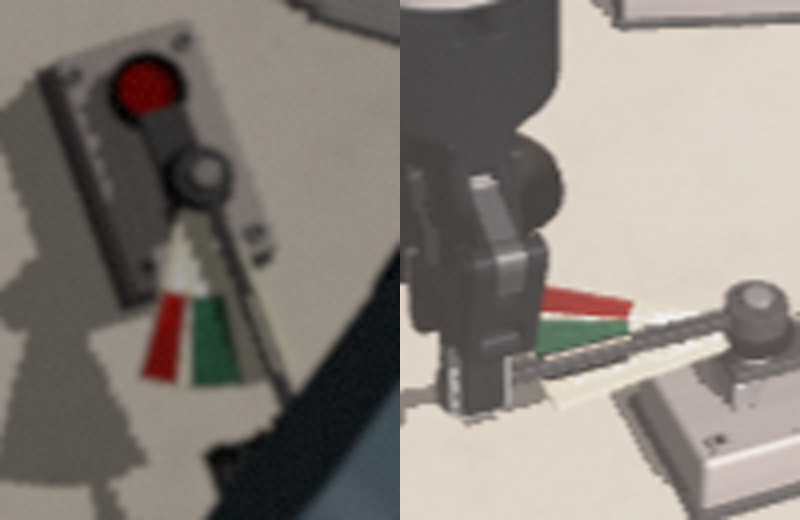

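The fingers straddle the grip without touching it, and the arm is at zero. I'm pushing slowly now.

Call:
carry_out(motion=[[0, 0, 0, -1, 4, 0, 0.5], [0, 0, 0, -1, 4, 0, 0.5], [0, 0, 0, -1, 3, 0, 0.5], [0, 0, 0, -1, 3, 0, 0.5], [0, 0, 0, -1, 3, 0, 0.5]])

```text
time: 2.63
tool_pos: [0.4418, -0.2737, 0.2521]
tool_rot: [0.567, -0.423, 0.424, -0.566]
force: [0.1, -1.3, -0.7]
gripper_width: 0.0428
```

Call:
carry_out(motion=[[0, 0, 0, -1, 3, 0, 0.5], [0, 0, 0, -1, 3, 0, 0.5], [0, 0, 0, 0, 3, 0, 0.5], [0, 0, 0, 0, 0, 0, 0.5]])

```text
time: 2.97
tool_pos: [0.4397, -0.2647, 0.252]
tool_rot: [0.567, -0.423, 0.423, -0.566]
force: [-1.1, -4.7, 1.5]
gripper_width: 0.043
```

Run:
```python
from h import *
s=observe(); print(s["time"],s["tool_pos"],s["gripper_width"],s["force"])
a=get_image("side");b=get_image("top")
cv2.imwrite("pics/z3.png",np.hstack([cv2.resize(b[190:320,380:480],(400,520),interpolation=cv2.INTER_CUBIC),cv2.resize(a[230:360,260:360],(400,520),interpolation=cv2.INTER_CUBIC)]))
```

```text
2.9667 [ 0.4397133  -0.26472992  0.25199153] 0.042982620302773104 [-1.05263791 -4.74652684  1.54952221]
```

View pics/z3.png

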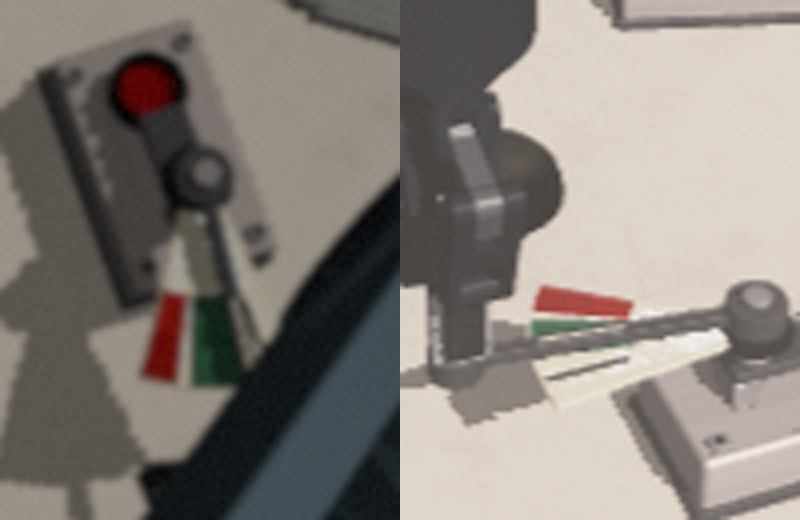

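The arm is turning and stands at the edge of the green, with about 4.8 N on the tool (roughly 0.14 rad). Another 15 mm or so should bring it to mid-green.

Call:
carry_out(motion=[[0, 0, 0, 0, 3, 0, 0.5], [0, 0, 0, 0, 3, 0, 0.5], [0, 0, 0, 0, 3, 0, 0.5], [0, 0, 0, 0, 3, 0, 0.5], [0, 0, 0, 0, 2, 0, 0.5]])

```text
time: 3.48
tool_pos: [0.4396, -0.2516, 0.2519]
tool_rot: [0.567, -0.423, 0.424, -0.566]
force: [-2.6, -10.4, 0.4]
gripper_width: 0.0424
```

Call:
carry_out(motion=[[0, 0, 0, 0, 0, 0, 0.5], [0, 0, 0, 0, 0, 0, 0.5]])

```text
time: 3.65
tool_pos: [0.4397, -0.2517, 0.2519]
tool_rot: [0.567, -0.423, 0.424, -0.566]
force: [-3.6, -7.4, -0.3]
gripper_width: 0.0428
```

Run:
```python
from h import *
s=observe(); print(s["time"],s["tool_pos"],s["gripper_width"],s["force"])
a=get_image("side");b=get_image("top")
cv2.imwrite("pics/z4.png",np.hstack([cv2.resize(b[190:320,380:480],(400,520),interpolation=cv2.INTER_CUBIC),cv2.resize(a[230:360,260:360],(400,520),interpolation=cv2.INTER_CUBIC)]))
```

```text
3.65 [ 0.43965795 -0.25170064  0.25191358] 0.042838067062244106 [-3.62792221 -7.40979269 -0.31844106]
```

View pics/z4.png

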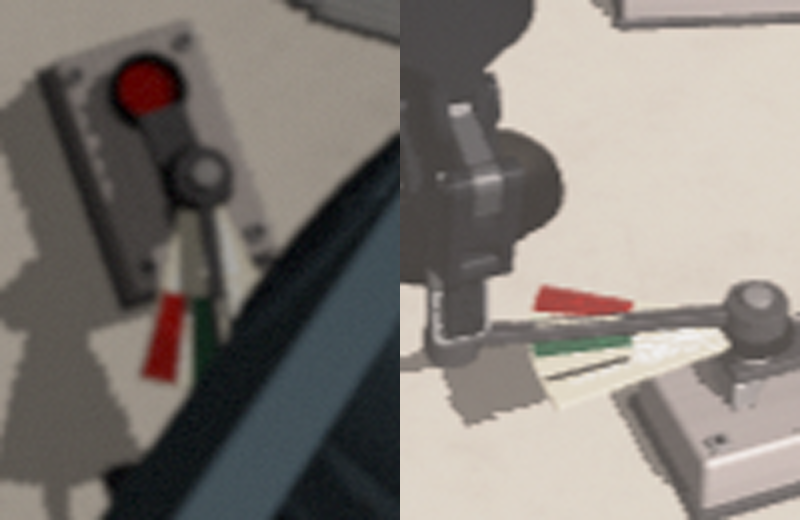

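Run:
```python
from h import *
for y0 in(366,354,329):
    p=onz("side",260+120/4,230+y0/4,.07); q=np.array([.562,-.258]); d=q-p[:2]; print(np.arctan2(d[1],d[0]))
```

```text
0.25925494717196124
0.19143146364406183
0.03950574127375253
```

Call:
carry_out(motion=[[0, 0, 0, 0, 0, 0, 0.5], [0, 0, 0, 0, 0, 0, 0.5], [0, 0, 0, 0, 0, 0, 0.5], [0, 0, 0, 0, 0, 0, 0.5], [0, 0, 0, 0, 0, 0, 0.5]])

```text
time: 4.17
tool_pos: [0.4397, -0.2518, 0.2519]
tool_rot: [0.567, -0.423, 0.424, -0.566]
force: [-1.9, -7.2, -0.2]
gripper_width: 0.0426
```

Call:
carry_out(motion=[[0, 0, 0, 0, 0, 0, 0.5], [0, 0, 0, 0, 0, 0, 0.5], [0, 0, 0, 0, 0, 0, 0.5], [0, 0, 0, 0, 0, 0, 0.5], [0, 0, 0, 0, 0, 0, 0.5]])

```text
time: 4.58
tool_pos: [0.4396, -0.2519, 0.2519]
tool_rot: [0.567, -0.423, 0.424, -0.566]
force: [-2.3, -8.5, 0.1]
gripper_width: 0.0428
```

Call:
carry_out(motion=[[0, 0, 0, 0, 0, 0, 0.5], [0, 0, 0, 0, 0, 0, 0.5], [0, 0, 0, 0, 0, 0, 0.5], [0, 0, 0, 0, 0, 0, 0.5], [0, 0, 0, 0, 0, 0, 0.5]])

```text
time: 5.0
tool_pos: [0.4397, -0.2519, 0.2519]
tool_rot: [0.567, -0.423, 0.424, -0.566]
force: [-2.6, -8.0, 0.3]
gripper_width: 0.0428
```

The camera gives about 0.22 rad and the force about 0.25 rad, held for over 1.4 s. I'm easing back now.

Call:
carry_out(motion=[[0, 0, 0, 0, -2, 0, 0.5], [0, 0, 0, 0, -3, 0, 0.5], [0, 0, 0, 0, -3, 0, 0.5], [0, 0, 0, 0, -3, 0, 0.5], [0, 0, 0, 0, -3, 0, 0.5]])

```text
time: 5.42
tool_pos: [0.4405, -0.2652, 0.252]
tool_rot: [-0.566, 0.422, -0.424, 0.567]
force: [4.0, -2.1, -0.5]
gripper_width: 0.0428
```

Call:
carry_out(motion=[[0, 0, 0, 0, -2, 0, 0.5], [0, 0, 0, 1, -2, 0, 0.5], [0, 0, 0, 0, -2, 0, 0.5], [0, 0, 0, 1, -2, 0, 0.5], [0, 0, 0, 1, -2, 0, 0.5]])

```text
time: 5.83
tool_pos: [0.4425, -0.2746, 0.2513]
tool_rot: [-0.566, 0.424, -0.423, 0.567]
force: [-0.5, -1.8, 0.2]
gripper_width: 0.0428
```

Call:
carry_out(motion=[[0, 0, 0, 1, -3, 0, 0.5], [0, 0, 0, 1, -3, 0, 0.5], [0, 0, 0, 1, -3, 0, 0.5], [0, 0, 0, 1, -3, 0, 0.5], [0, 0, 0, 0, 0, 0, 0.5]])

```text
time: 6.25
tool_pos: [0.4469, -0.2873, 0.2516]
tool_rot: [0.566, -0.423, 0.423, -0.566]
force: [0.3, -1.1, 0.6]
gripper_width: 0.0426
```

Run:
```python
from h import *
s=observe(); print(s["time"],s["tool_pos"],s["gripper_width"],s["force"])
a=get_image("side");b=get_image("top")
cv2.imwrite("pics/z5.png",np.hstack([cv2.resize(b[190:320,380:480],(400,520),interpolation=cv2.INTER_CUBIC),cv2.resize(a[230:360,260:360],(400,520),interpolation=cv2.INTER_CUBIC)]))
```

```text
6.25 [ 0.44690251 -0.28728125  0.25162796] 0.04260628965853005 [ 0.3458867  -1.10708592  0.61543184]
```

View pics/z5.png

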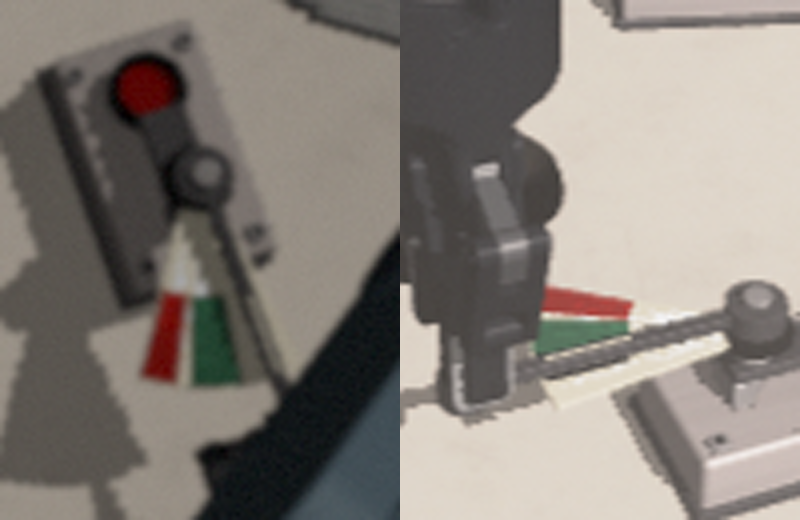

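The arm is back at its rest picture, and the fingers are free around the grip. I'm lifting straight up.

Call:
carry_out(motion=[[0, 0, 0, 0, -2, 5, 0.5], [0, 0, 0, 0, 0, 10, 0.5], [0, 0, 0, 0, 0, 15, 0.5], [0, 0, 0, 0, 0, 20, 0.5], [0, 0, 0, 0, 0, 25, 0.5]])

```text
time: 6.77
tool_pos: [0.4464, -0.2884, 0.3272]
tool_rot: [-0.566, 0.424, -0.422, 0.567]
force: [0.2, 1.0, 0.0]
gripper_width: 0.0426
```

Call:
carry_out(motion=[[0, 0, 0, -15, -15, 20, 0.5], [0, 0, 0, -15, -15, 10, 0.5], [0, 0, 0, -15, -15, 0, 0.5], [0, 0, 0, 0, 0, 0, 0.5], [0, 0, 0, 0, 0, 0, 0.5]])

```text
time: 7.18
tool_pos: [0.4013, -0.3343, 0.3578]
tool_rot: [0.566, -0.423, 0.424, -0.566]
force: [-0.7, -0.5, 0.1]
gripper_width: 0.0422
```

Run:
```python
from h import *
s=observe(); print(s["time"],s["tool_pos"],s["force"],abs(s["qvel"]).max())
a=get_image("side");b=get_image("top")
cv2.imwrite("pics/z6.png",np.hstack([cv2.resize(b[190:320,180:480],(400,173)),cv2.resize(a[180:380,220:420],(400,400),interpolation=cv2.INTER_CUBIC)[:173]])) if 0 else cv2.imwrite("pics/z6.png",a)
cv2.imwrite("pics/z7.png",b)
a0=cv2.imread("pics/side0.png")
print("diff red", (cv2.absdiff(a,a0).max(2)[290:360,285:400]>40).sum(),"blue top",(cv2.absdiff(b,cv2.imread("pics/top0.png")).max(2)[190:315,180:250]>40).sum())
```

```text
7.1833 [ 0.40130956 -0.33426675  0.35775719] [-0.72236478 -0.46558362  0.09963377] 0.027642695318466387
diff red 0 blue top 0
```

View pics/z6.png

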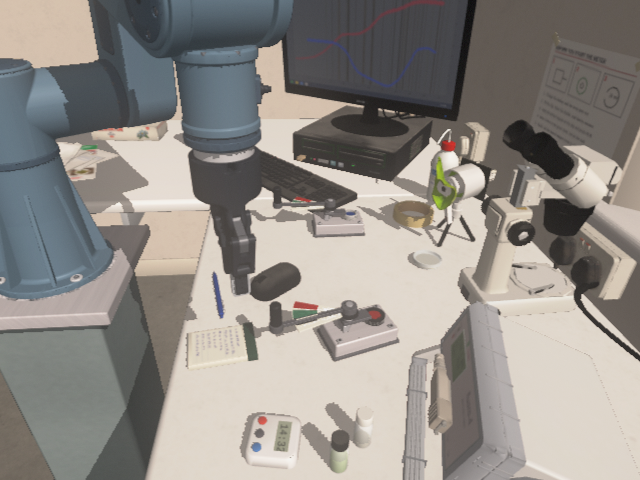

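The gripper hangs free, and the red grip at (276,317) and both clamps look exactly as at the start.

```bash
python3 -c "
from workcell import *
print(hand_in())"
```

```text
the job is handed in; nothing more can be done
None
```

The red clamp's screw held: I turned its torque arm into the green, kept it there for about 1.5 s, eased it back to zero and let go. The job is handed in at about 7.3 s of the 40 s allowed.

- **Turning:** I straddled the red grip with half-open fingers and pushed it clockwise with one finger. At the hold, the camera gave about 0.22 rad and the force (8–9 N) about 0.25 rad. They differ slightly, but both are well inside the green (0.15 to 0.40 rad).
- **Returning:** I eased back at about 0.3 rad/s with the finger against the grip, then lifted clear.
- **Last checks:** The final pictures show no pixel change at the red clamp's arm and dial or at the blue clamp compared with the start. The force was under 1 N, which is noise level, and the gripper hung free. No check failed.

The joint angles cannot be read directly, so these results rest on the pictures and the force readings.

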